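Fetch the blue mixing slab into the covered palette box

TASK

Slide the blue glass mixing slab straight up out of the slotted rack by its top edge and lean it against the rim of the teal work pan, letting go of it there to change your grip. Then take it up again, lay it flat on the raised rubber seat in the open bay of the white palette box, lengthwise along the box, and slide the clear cover fully shut over it. It is glass: never let it drop or topple, and leave the other slabs, the bur block and the stone cast where they are.

Things in the scene. Friction and masses are not known exactly. Their poses are not given: they have to be found in the camera images.
- slab: Blue glass mixing slab, 110 x 60 x 8 mm, about 140 g. Origin: centre of the 60 x 8 mm edge it stands on in the rack. Its z runs along the 110 mm length (up in the rack), y along the 60 mm width, x through the 8 mm thickness. In the rack its foot is 6 mm above the bench, its top 50 mm free above the grooves. Leaned 35 to 50 degrees from vertical on the pan's rim, foot on the bench, it stays put.
- slab_mid (a point): Centre of the blue slab (55 mm along its z from its origin), same axes as the slab.
- rack: White plastic slab rack, fixed, 176 (its x) x 82 (its y) mm, 66 mm high. Origin under its centre on the bench, z up. Four slots, 11 mm wide, at x = -60, -20, 20, 60 mm; slabs stand upright in grooves, faces towards the rack's x, and must rise 60 mm to come free. Slab tops are 116 mm above the bench. Which slab is in which slot varies.
- pan: Teal work pan with stone casts in it (lower than its rim), fixed; 156 (its x) x 212 (its y) mm over the rim, 46 mm high. Origin under its centre on the bench, x pointing to the robot's right (towards the box), z up. The slab is to lean on its +x side, where the bench is clear for 80 mm: slab foot on the bench about 40 mm out from the rim, top end over the pan.
- pan_rim (a point): Middle of the outer top edge of the pan's +x rim, 46 mm above the bench; axes as the pan. The rim flange is 4 mm thick and stands out 8 mm from the wall below it.
- box: White palette box, fixed, 292 (its x) x 136 (its y) mm, 42 mm high over its cover rails; walls and floor 4 mm. Origin under its centre on the bench, x pointing to the robot's right, z up. The -x half, towards the pan, is the open bay, 142 x 128 mm inside; the other half holds small stain wells and the cover is parked over it.
- seat (a point): Centre of the top face of the raised black rubber seat in the open bay: 94 x 46 mm, 12 mm above the bay floor and 16 mm above the bench. Axes as the box. The slab lies flat on it with its length along x, overhanging it all round so there is room for fingertips beside and below its long sides.
- cover (a joint): Slide of the clear cover along the box's x (m): 0 is fully shut over the seat's bay, 0.144 is fully open over the stain wells. It moves with about 1.5 N and stays where it is left.
- cover_grip (a point): Middle of the black handle bar on the cover: 12 mm (box x) x 44 mm (box y) x 20 mm tall; this point is 48 mm above the bench, the bar's top 58 mm, the cover's top face 38 mm. Axes as the box; moves with the cover.
- white_slab: White porcelain slab in the rack, same size and axes as the blue one; to be left.
- amber_slab: Amber glass slab in the rack, same size and axes as the blue one; to be left.
- bur_block: White block with upright burs, 56 x 76 mm, 48 mm high with the burs, loose on the bench; to be left. Origin under its centre.
- cast: Stone dental cast, 60 mm across, about 26 mm high, loose on the bench; to be left. Origin under its centre.
Mind the look-alikes: they are no part of the job. What is shaped like the rack but purple is not meant.

How it is judged (in metres and radians):
On the way, in this order (a step that is already met when the one before it is completed fails the run):
1. the blue slab is held upright, drawn up clear of the rack (z of slab in the frame of rack above 0.068 m and angle between slab's own z axis and vertical below 0.3 rad and contact force between the fingers and slab above 0.5 N), for 0.1 s.
2. the blue slab leans at rest against the pan, let go (contact force between slab and pan above 0.05 N and contact force between each of the arm, the fingers and slab below 0.02 N and height (world z) of slab below 0.02 m and angle between slab's own z axis and vertical between 0.25 and 1.15 rad and linear speed of slab below 0.02 m/s), for 0.2 s.
At the end, for the whole second after the job is handed in: The blue slab lies flat (within 3 degrees) and at rest on the rubber seat in the open bay, its middle within 15 mm of the seat's middle and its length within 11 degrees of the box's length, and the cover is fully shut over it (within 6 mm of its stop) (horizontal distance between slab_mid and seat below 0.015 m and z of slab_mid in the frame of seat below 0.008 m and angle between the x axis of slab and the z axis of seat, either way round below 0.06 rad and angle between the z axis of slab and the x axis of seat, either way round below 0.2 rad and linear speed of slab below 0.01 m/s and value of joint cover below 0.006 m and contact force between the fingers and slab below 0.02 N); the robot touches nothing.
It fails at once if the blue slab is dropped or topples while nothing holds it (contact force between the fingers and slab below 0.02 N and (linear speed of slab above 0.5 m/s or angular speed of slab above 6 rad/s)).
It fails at once if another slab is moved by more than 15 mm (distance of any of white_slab, amber_slab from where it was at the start of the episode above 0.015 m).
It fails at once if the bur block or the stone cast is moved by more than 20 mm (distance of any of bur_block, cast from where it was at the start of the episode above 0.02 m).
It also fails if it takes over 70 s, if anything falls off the work surface, if the arm or the gripper's body presses on something with over 40 N, if the wrist force passes 120 N, or if a joint passes its speed limit or range.

ROBOT

A 6-joint arm with a two-finger parallel gripper is mounted at the origin on the work surface. World frame = base frame: x ahead of the robot, y to its left, z up, the work surface at z = 0. Lengths are in mm, angles in rad, forces in N, time in s.
With the tool pointing down it reaches from about 275 to 875 mm from the base axis. Payload 12.5 kg.
Tool frame: the origin (TCP) lies on the mounting face of the last link; the fingertips stand 173 mm ahead of it and the grasp point (between the pads) lies 155 mm ahead of it; z points along the fingers, y is the line along which they close (so a half turn about z gives the same grasp; the last joint's range is limited). The gripper opens to 85 mm and grips with 20 to 120 N. Pads are 22 mm wide; open, the fingers measure 114 mm over their backs; the gripper's body (76 mm by 85 mm) begins 54 mm behind the grasp point. The pads swing forward as they close: fully open they stand 13 mm farther back than shut.
Start: joints at [1.135, 0.351, 1.652, -0, 1.139, -0.085], TCP at [188.976, 516.502, 404.69] pointing down, gripper open.
Joint ranges: [-2.75, 2.75], [-0.79, 2.1], [0.01, 2.65], [-1.57, 4.71], [0.07, 3.14], [-2.87, 2.87]. Speed limits (rad/s): [2.22, 2.22, 2.79, 3.14, 3.14, 3.14].

INTERFACE

Orientations are given as a unit quaternion [x, y, z, w].
In Python, from plant import arm gives the robot as it stands.
- The arm moves only by the tool step_arm, never from a script. Its argument "commands" is a list of rows, each a list of 2 entries, a list of its own where there are three numbers: the shift along the tool's x, y, z scaled (see below), then the turn, a rotation vector about the tool's x, y, z scaled (see below). In form: [[[dx, dy, dz], [rx, ry, rz]], ...]. A call has 1 to 12 rows; each row shifts and turns the commanded pose from where the row before left it, along the tool's axes as they then stand; what a row does not reach is not made up. The controller multiplies each number of a shift by 1000 mm and each number of a turn by 360 degrees. A row lasts 1/8 s, in which the tool goes at most 62.5 mm and 10.7 degrees, less where a joint would pass 70% of its speed; a pose out of reach is approached as far as the arm can. A call with a number of a shift or a turn outside -1 to 1 is refused whole. A call with a gripper value outside its range is refused whole. "fingers" is the opening, from 0 (shut) to 1 (fully open), set as the call begins (left out, the last holds). The fingers move at their own pace and stop on an object; "newtons" is the grip in N (left out, the last holds). Time passes only in rows, so rows that do not move let the fingers close. It gives the time, the measured TCP pose, the force, the opening and the grip force at its end, in the units of the state.
- arm.get_state(): the state, without advancing time (a new reading comes with each control period).
- arm.camera(name): name is "side" or "top"; returns a dict with "pixels" (400x640x3 uint8, red, green, blue), "mtx" (3x3 intrinsics, pixels), "dist" ([k1, k2, p1, p2, k3] as OpenCV has them; the pictures are not rectified), "R" (3x3) and "t" (3): a world point X has camera coordinates R X + t. Camera axes: x right, y down, z forward; pixel columns grow to the right and rows downward; lengths in mm; the calibration is good to about 2 mm. A picture is of the moment at which its call begins. There is no depth.
- arm.hand_in(): hands the job in; it is judged then, once.
Trained networks look in a picture, given as the dict that the camera call returned (one of the last four; its "shot" number tells which), for a name from the list of things; names that differ only in an ending like _2 or _b are one class to them, and where a whole thing is asked for, a point or a joint stands for the part that bears it (a point fixed in the world has none). Each returns a list of dicts, best first, with "score" (0 to 1); they miss things now and then, are a little off and sometimes report something else, mostly with a low value. They report only what shows in the picture. A call takes as long as a camera call. They do not tell look-alikes from the thing itself.
- arm.find_in(thing, picture): "box" ([left, top, right, bottom] in pixels, round what is visible of it).
The state is a dict: "time": time; "joint_pos": joint angles; "dq": joint speeds; "tau": joint torques, N m; "ee_pos": TCP position; "eef_rot": TCP orientation; "force": force on the tool from outside, world axes, zero at the start; "moment": the same for the moment, N m; "finger_gap": finger opening in mm; "grip_force": force on a finger pad.
Only numpy, scipy, OpenCV 4.12 (cv2) and the standard library are available. Lean on these libraries where they do the work, as an engineer would, in place of code of your own. Each camera call takes 0.05 s, during which the arm holds its last target. There are 200 camera calls.

## Working session

There is one attempt and no reset: what is moved stays moved. The work goes in short steps, Python scripts to look and compute and a tool call to move; the robot and the scene stay as the last step left them, time stands still between calls to the robot, and variables do not carry over. Pictures are saved under pics/ and viewed, at most 13 in all, crops included, and the job is handed in when it is done.

Besides the shell and the picture viewer there is one more tool, called after "Emit:" as name([rows], argument=value, ...), one row to a line, values as JSON. step_arm: Moves the arm, as the interface text tells. Shifts and turns lie within -1 to 1; 1 stands for 1000 mm of shift or 360 degrees of turn. Its arguments: {"type":"object","properties":{"commands":{"type":"array","items":{"type":"array"}},"fingers":{"type":"number"},"newtons":{"type":"number"}},"required":["commands"]}

```bash
mkdir -p pics; ls; python3 - <<'E'
from plant import arm
import cv2, pickle
s=arm.get_state(); print(s)
for n in ("side","top"):
    p=arm.camera(n); cv2.imwrite(f"pics/{n}0.png",p["pixels"][:,:,::-1]); pickle.dump(p,open(f"{n}0.pkl","wb"))
    print(n,p["mtx"],p["dist"],p["R"],p["t"])
    for t in ["slab","rack","pan","box","cover","seat","white_slab","amber_slab","bur_block","cast","cover_grip"]:
        print(t,[(round(d["score"],2),[round(float(x),1) for x in d["box"]]) for d in arm.find_in(t,p)][:3])
E
```

```text
pics
{'time': 0.0, 'joint_pos': array([ 1.13540307e+00,  3.51264566e-01,  1.65240391e+00, -1.31178775e-05,
        1.13908454e+00, -8.46066930e-02]), 'dq': array([ 1.02365531e-03,  4.12044775e-04, -1.05785731e-03,  6.79152215e-05,
        2.26000695e-04, -8.16083756e-04]), 'tau': array([ 1.60032720e-03, -5.06101120e+01, -2.91405594e+01,  1.69051026e-05,
        4.52121298e-03,  1.71594860e-05]), 'ee_pos': array([188.93095448, 516.40694261, 404.15045318]), 'eef_rot': array([ 1.74492665e-01,  9.84658303e-01, -5.62210797e-04, -1.43397472e-04]), 'force': array([ 0.04487925,  0.20851358, -0.53135459]), 'moment': array([-0.02309547, -0.05855514,  0.04619308]), 'grip_force': 0.0, 'finger_gap': 85.20113356697287}
side [[383.22669627   0.         325.25406737]
 [  0.         383.22669627 202.05292379]
 [  0.           0.           1.        ]] [0.00247525 0.         0.         0.         0.        ] [[ 0.66846511 -0.74373828 -0.00278796]
 [-0.37629336 -0.33497088 -0.86382743]
 [ 0.64152764  0.57848758 -0.50378012]] [-247.5834994   283.83495077  794.6725597 ]
slab [(0.61, [282.4, 159.4, 292.5,
[... 967 characters left out ...]
16621]
slab [(0.71, [213.2, 171.1, 237.9, 186.4])]
rack [(0.84, [211.4, 168.5, 249.5, 238.3]), (0.79, [233.7, 279.9, 280.2, 355.7]), (0.67, [211.1, 172.4, 239.6, 185.7])]
pan [(0.71, [276.9, 165.0, 348.1, 248.7]), (0.29, [212.1, 203.6, 244.0, 218.2]), (0.28, [397.9, 155.3, 519.6, 217.6])]
box [(0.73, [401.8, 154.5, 517.2, 216.0])]
cover [(0.57, [446.9, 157.6, 511.7, 207.9])]
seat [(0.78, [402.0, 155.8, 521.2, 216.5])]
white_slab [(0.83, [212.6, 201.6, 240.2, 215.8]), (0.72, [278.5, 166.2, 346.6, 251.1])]
amber_slab [(0.4, [213.0, 170.1, 246.0, 237.4])]
bur_block [(0.75, [366.4, 95.0, 394.9, 128.5])]
cast [(0.87, [320.3, 113.1, 342.0, 135.4])]
cover_grip [(0.78, [449.5, 160.2, 513.4, 206.2])]
```

```bash
python3 - <<'E'
import cv2
a=cv2.imread("pics/top0.png")[90:290,200:525]; cv2.imwrite("pics/t0c.png",cv2.resize(a,None,fx=2.4,fy=2.4,interpolation=cv2.INTER_CUBIC))
a=cv2.imread("pics/side0.png")[140:310,200:520]; cv2.imwrite("pics/s0c.png",cv2.resize(a,None,fx=2.5,fy=2.5,interpolation=cv2.INTER_CUBIC))
E
```

```text
(no output)
```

View pics/t0c.png

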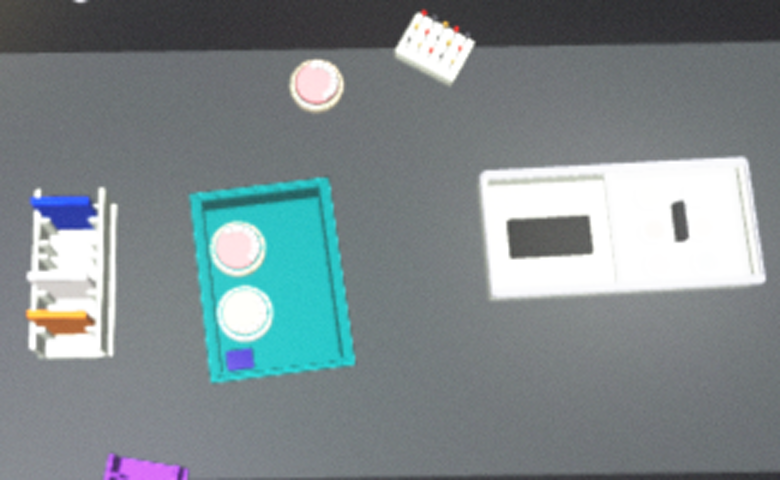

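View pics/s0c.png

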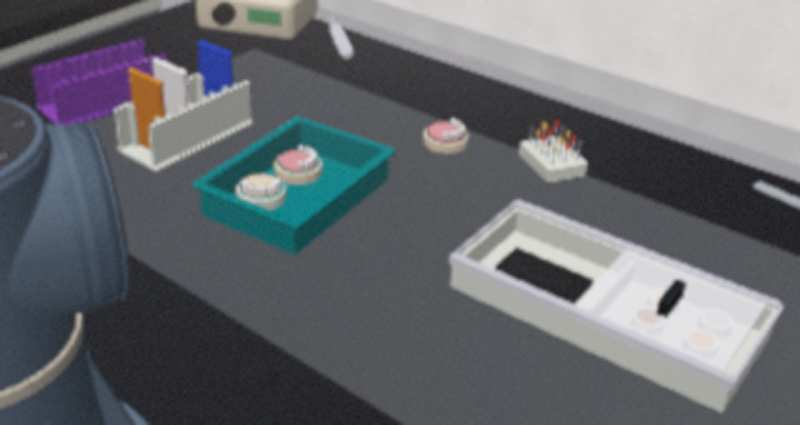

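The top view shows the blue slab in the rack's farthest slot (full-image px ~213-238, 171-186). The second slot is empty, white and amber sit in slots 3 and 4, the pan is at px 277-348, and the box bay (black seat) is on the left with the cover handle at px ~483,182. The side view agrees, and the purple rack is a decoy.

```bash
cat > h.py <<'E'
import numpy as np, cv2, pickle
from scipy.optimize import minimize
from scipy.spatial.transform import Rotation as Rn
def proj(P,c): return cv2.projectPoints(np.asarray(P,float).reshape(-1,3),cv2.Rodrigues(c["R"])[0],np.asarray(c["t"],float),c["mtx"],np.asarray(c["dist"]))[0].reshape(-1,2)
def ray(uv,c):
    n=cv2.undistortPoints(np.array([[uv]],float),c["mtx"],np.asarray(c["dist"])).ravel()
    return -c["R"].T@c["t"], c["R"].T@np.array([n[0],n[1],1])
def onz(uv,c,z): o,d=ray(uv,c); return o+d*(z-o[2])/d[2]
def bx(lx,ly,z0,z1,cx=0,cy=0): return [[cx+sx*lx/2,cy+sy*ly/2,z] for sx in(-1,1) for sy in(-1,1) for z in(z0,z1)]
def place(P,q):
    c,s=np.cos(q[2]),np.sin(q[2]); P=np.array(P,float); return np.c_[q[0]+c*P[:,0]-s*P[:,1],q[1]+s*P[:,0]+c*P[:,1],P[:,2]]
def comp(mask,seed):
    n,l=cv2.connectedComponents(mask.astype(np.uint8)); ys,xs=np.nonzero(l==l[seed[1],seed[0]]); assert mask[seed[1],seed[0]]
    return np.c_[xs,ys]
def hullmask(pts,S=4):
    m=np.zeros((400*S,640*S),np.uint8); cv2.fillConvexPoly(m,cv2.convexHull(np.round((np.asarray(pts,np.float32)+.5)*S).astype(np.int32)),1); return m
def grow(p): return np.vstack([p+[a,b] for a in(-.5,.5) for b in(-.5,.5)])
def fit(model,obs,q0):
    ms=[(hullmask(grow(o)),c) for o,c in obs]
    def f(q):
        e=0
        for m,c in ms:
            h=hullmask(proj(place(model,q),c)); e+=(h^m).sum()/m.sum()
        return e
    r=minimize(f,q0,method="Nelder-Mead",options=dict(initial_simplex=[q0,np.add(q0,[12,0,0]),np.add(q0,[0,12,0]),np.add(q0,[0,0,.1])],xatol=.05,fatol=1e-5,maxiter=250)); return r.x,r.fun
def plan(s,p,R,n):
    """n equal rows (scaled) from state s to TCP pos p, rotation R"""
    R0=Rn.from_quat(s["eef_rot"]); rv=(R0.inv()*R).as_rotvec()/n
    A=sum((R0*Rn.from_rotvec(rv*k)).as_matrix() for k in range(n))
    d=np.linalg.solve(A,np.asarray(p)-s["ee_pos"])
    return [[round(float(x),4) for x in d/1000],[round(float(x),4) for x in rv/(2*np.pi)]]
def show(s):
    R=Rn.from_quat(s["eef_rot"]).as_matrix(); print("t",round(s["time"],2),"tcp",s["ee_pos"].round(1),"y",R[:,1].round(3),"z",R[:,2].round(3),"q",s["joint_pos"].round(2),"F",s["force"].round(1),"gap",round(s["finger_gap"],1),"gf",round(s["grip_force"],1))
E
python3 - <<'E'
from h import *
T=pickle.load(open("top0.pkl","rb"));S=pickle.load(open("side0.pkl","rb"))
hsv={k:cv2.cvtColor(c["pixels"],cv2.COLOR_RGB2HSV).astype(int) for k,c in(("T",T),("S",S))}
full=lambda x,y,k:(round(x/2.4+200),round(y/2.4+90)) if k=="T" else (round(x/2.5+200),round(y/2.5+140))
for k,c in(("T",T),("S",S)): print(k,"cam",(-c["R"].T@c["t"]).round())
teal=lambda h:(h[...,0]>80)&(h[...,0]<98)&(h[...,1]>120)
blue=lambda h:(h[...,0]>108)&(h[...,0]<126)&(h[...,1]>120)
white=lambda h:(h[...,1]<60)&(h[...,2]>150)
o=[(comp(teal(hsv["T"]),full(300,300,"T")),T),(comp(teal(hsv["S"]),full(340,150,"S")),S)]
pan=fit(bx(156,212,42,46)+bx(140,196,0,42),o,[*onz(full(272,280,"T"),T,46)[:2],-1.5]); print("pan",pan)
o=[(comp(white(hsv["T"]),full(640,250,"T")),T),(comp(white(hsv["S"]),full(640,300,"S")),S)]
for a,_ in o: print(a.min(0),a.max(0))
box=fit(bx(292,136,0,42),o,[*onz(full(620,228,"T"),T,42)[:2],-1.5]); print("box",box)
pickle.dump((pan,box),open("fit.pkl","wb"))
for k,c,sd in(("T",T,(60,210)),("S",S,(215,65))):
    p=comp(blue(hsv[k]),full(*sd,k)); print(k,len(p),cv2.minAreaRect(p.astype(np.float32)),p.min(0),p.max(0))
    img=cv2.resize(c["pixels"][160:250,205:260] if k=="T" else c["pixels"][145:215,240:310],None,fx=8 if k=="T" else 8,fy=6.6 if k=="T" else 8,interpolation=cv2.INTER_NEAREST)
    if k=="T": cv2.imwrite("pics/bT.png",img[:,:,::-1])
    else: cv2.imwrite("pics/bS.png",img[:,:,::-1])
# seat / handle
dark=lambda h:h[...,2]<80
for k,c,seat,hd in(("T",T,(550,237),(680,222)),("S",S,(545,275),(672,297))):
  for n,sd in(("seat",seat),("handle",hd)):
    p=comp(dark(hsv[k]),full(*sd,k)); r=cv2.minAreaRect(p.astype(np.float32)); z=16 if n=="seat" else 48; print(k,n,len(p),r,onz(p.mean(0),c,z).round(1))
E
```

```text
T cam [ 235.  126. 1224.]
S cam [-237. -549.  645.]
pan (array([490.97625522, 139.5578579 ,  -1.45674944]), np.float64(0.05504515482913232))
[399 155] [519 215]
[380 220] [512 303]
box (array([ 547.60102775, -248.03861547,   -1.52975237]), np.float64(0.13374182118389824))
T 265 ((226.0, 178.0), (12.0, 26.0), 90.0) [213 172] [239 184]
S 229 ((285.5, 166.5), (21.0, 13.0), 90.0) [279 156] [292 177]Traceback (most recent call last):
  File "<stdin>", line 24, in <module>
  File "h.py", line 13, in comp
    n,l=cv2.connectedComponents(mask.astype(np.uint8)); ys,xs=np.nonzero(l==l[seed[1],seed[0]]); assert mask[seed[1],seed[0]]
                                                                                                        ~~~~^^^^^^^^^^^^^^^^^
AssertionError
```

```bash
python3 - <<'E'
from h import *
T=pickle.load(open("top0.pkl","rb"));S=pickle.load(open("side0.pkl","rb"))
a=cv2.resize(T["pixels"][160:250,205:260],None,fx=6,fy=6,interpolation=cv2.INTER_NEAREST)
b=cv2.resize(S["pixels"][145:215,240:310],None,fx=6,fy=6,interpolation=cv2.INTER_NEAREST)
im=np.zeros((540,800,3),np.uint8); im[:a.shape[0],:a.shape[1]]=a; im[:b.shape[0],350:350+b.shape[1]]=b
cv2.imwrite("pics/b.png",im[:,:,::-1])
full=lambda x,y,k:(round(x/2.4+200),round(y/2.4+90)) if k=="T" else (round(x/2.5+200),round(y/2.5+140))
hs={k:cv2.cvtColor(c["pixels"],cv2.COLOR_RGB2HSV).astype(int) for k,c in(("T",T),("S",S))}
for k,c,seat,hd in(("T",T,(550,237),(680,222)),("S",S,(545,275),(672,297))):
  for n,sd in(("seat",seat),("handle",hd)):
    u=full(*sd,k); v=hs[k][u[1]-6:u[1]+7,u[0]-6:u[0]+7,2]; print(k,n,v.min(),v.max())
    m=hs[k][...,2]<(v.min()+v.max())/2
    w=np.argwhere(m[u[1]-6:u[1]+7,u[0]-6:u[0]+7])[0]
    p=comp(m,(u[0]-6+w[1],u[1]-6+w[0])); print(len(p),cv2.minAreaRect(p.astype(np.float32)),onz((p.min(0)+p.max(0))/2,c,16 if n=="seat" else 48).round(1))
    np.save(f"{k}{n}.npy",p)
box=pickle.load(open("fit.pkl","rb"))[1][0]; print("seat guess",place([[-73,0,16],[71,0,48]],box).round(1))
E
```

```text
T seat 89 103
247 ((424.5, 189.0), (14.0, 25.0), 90.0) [ 537.5 -164.1   16. ]
T handle 85 255
93 ((482.8499755859375, 181.95001220703125), (16.263456344604492, 5.656854629516602), 81.8698959350586) [ 546.  -311.2   48. ]
S seat 39 219
394 ((417.3763427734375, 249.2783660888672), (37.06013488769531, 11.57494831085205), 23.962491989135742) [ 539.9 -180.5   16. ]
S handle 25 231
88 ((467.9000549316406, 258.8000183105469), (6.0, 15.800002098083496), 36.869895935058594) [ 549.2 -311.4   48. ]
seat guess [[ 544.6 -175.1   16. ]
 [ 550.5 -319.    48. ]]
```

View pics/b.png

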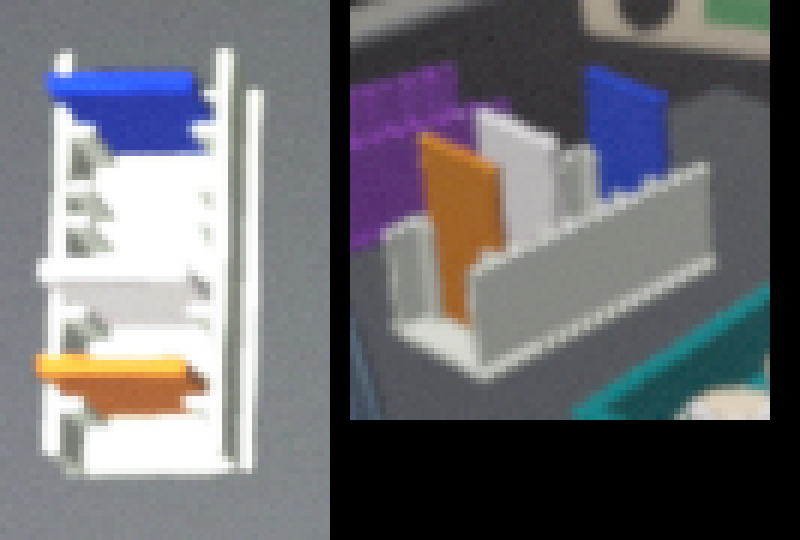

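The crop shows the slab's bright top edge in the top view from px (212.8,173.6) to (236.7,173.6). In the side view the top corners are at px (279,155.8) and (292,160.7).

```bash
python3 - <<'E'
from h import *
T=pickle.load(open("top0.pkl","rb"));S=pickle.load(open("side0.pkl","rb"))
def tri(a,b):
    A=[];y=[]
    for uv,c in((a,T),(b,S)):
        o,d=ray(uv,c);d/=np.linalg.norm(d);M=np.eye(3)-np.outer(d,d);A.append(M);y.append(M@o)
    x,r,_,_=np.linalg.lstsq(np.vstack(A),np.hstack(y),rcond=None); return x.round(1),r
print("slab top mid tri",tri((224.8,173.6),(285.5,158.2)))
print("L,R on z116", onz((212.8,173.6),T,116).round(1),onz((236.7,173.6),T,116).round(1))
print("side on z116",onz((279,155.8),S,116).round(1),onz((292,160.7),S,116).round(1))
hs={k:cv2.cvtColor(c["pixels"],cv2.COLOR_RGB2HSV).astype(int) for k,c in(("T",T),("S",S))}
p=comp(hs["T"][...,2]<150,(429,189)); print(len(p),p.min(0),p.max(0),cv2.minAreaRect(p.astype(np.float32)),onz(p.mean(0),T,16).round(1))
ps=np.load("Sseat.npy"); print(ps.min(0),ps.max(0))
st=fit(bx(94,46,4,16),[(p,T),(ps,S)],[543,-176,-1.53]); print("seat fit",st)
st=fit(bx(94,46,4,16),[(p,T)],[543,-176,-1.53]); print("seat fit top",st)
for th in(110,130):
  o=[]
  for k,c,sd in(("T",T,(467,194)),("S",S,(456,260))):
    m=(hs[k][...,1]<70)&(hs[k][...,2]>th); a=comp(m,sd); print(k,a.min(0),a.max(0),len(a)); o.append((a,c))
  print(th,fit(bx(292,136,0,42),o,[547,-248,-1.53]),fit(bx(292,136,0,42),o[:1],[547,-248,-1.53]))
for z in(16,48): pass
print("handle tri",tri((482.85,181.95),(467.9,258.8)))
E
```

```text
slab top mid tri (array([560.4, 353.8, 119. ]), array([5.96606805]))
L,R on z116 [560.3 385.3 116. ] [559.5 325.9 116. ]
side on z116 [565.7 390.1 116. ] [566.9 326.5 116. ]
548 [411 180] [446 197] ((428.51104736328125, 188.2099609375), (16.03044319152832, 34.63627243041992), 86.98721313476562) [ 539.5 -174.9   16. ]
[399 239] [436 260]
seat fit (array([ 543.61761952, -176.13095248,   -1.53634234]), np.float64(0.289795916074781))
seat fit top (array([ 540.98534025, -175.9599919 ,   -1.53400222]), np.float64(0.05389967805587288))
T [175  95] [557 291] 58828
S [379 219] [513 304] 5417
110 (array([ 547.10873375, -249.66307864,   -1.53554595]), np.float64(1.0000536059616745)) (array([ 442.68931316, -398.02569548,   -3.22624462]), np.float64(0.9031665454982207))
T [384 143] [519 245] 8894
S [380 220] [513 304] 5223
130 (array([ 545.79395433, -249.39820195,   -1.53040538]), np.float64(0.5221659890978171)) (array([ 538.92028654, -248.23294213,   -1.55655379]), np.float64(0.455591560290459))
handle tri (array([ 546.3, -311. ,   49.8]), array([1.89174477]))
```

```bash
cat >> h.py <<'E'
def down(h):  # tool pointing down, tool y at heading h
    y=np.array([np.cos(h),np.sin(h),0]); z=np.array([0,0,-1.]); return Rn.from_matrix(np.c_[np.cross(y,z),y,z])
def axes(y,z): y,z=np.asarray(y,float),np.asarray(z,float); return Rn.from_matrix(np.c_[np.cross(y,z),y,z])
E
python3 - <<'E'
from h import *
from plant import arm
s=arm.get_state(); show(s); print(plan(s,[561.5,355,330],down(-.013),11))
E
```

```text
t 1.2 tcp [189.  516.5 404.7] y [ 0.344  0.939 -0.   ] z [-0. -0. -1.] q [ 1.14  0.35  1.65 -0.    1.14 -0.08] F [-0.2 -0.9 -0.2] gap 85.3 gf 0.0
[[-0.0345, 0.0189, 0.0068], [-0.0, 0.0, 0.0178]]
```

Emit:
step_arm([
  [[-0.0345,0.0189,0.0068],[0,0,0.0178]],
  [[-0.0345,0.0189,0.0068],[0,0,0.0178]],
  [[-0.0345,0.0189,0.0068],[0,0,0.0178]],
  [[-0.0345,0.0189,0.0068],[0,0,0.0178]],
  [[-0.0345,0.0189,0.0068],[0,0,0.0178]],
  [[-0.0345,0.0189,0.0068],[0,0,0.0178]],
  [[-0.0345,0.0189,0.0068],[0,0,0.0178]],
  [[-0.0345,0.0189,0.0068],[0,0,0.0178]],
  [[-0.0345,0.0189,0.0068],[0,0,0.0178]],
  [[-0.0345,0.0189,0.0068],[0,0,0.0178]],
  [[-0.0345,0.0189,0.0068],[0,0,0.0178]],
  [[0,0,0],[0,0,0]],
], fingers=0.5, newtons=40)

```text
time: 2.7
ee_pos: [562.9, 353.0, 329.2]
eef_rot: [0.712, 0.702, -0.001, 0.0]
force: [-0.4, -0.2, 0.4]
finger_gap: 42.6
grip_force: 0.0
```

```bash
python3 - <<'E'
from h import *
from plant import arm
s=arm.get_state(); show(s); print(plan(s,[561.5,355,259],down(-.013),4))
for n in("side","top"):
    p=arm.camera(n); a=p["pixels"][120:250,200:340] if n=="side" else p["pixels"][130:270,180:300]
    cv2.imwrite(f"pics/{n}1.png",cv2.resize(a,None,fx=4,fy=4)[:,:,::-1])
a,b=cv2.imread("pics/side1.png"),cv2.imread("pics/top1.png"); b=cv2.resize(b,(440,513)); im=np.zeros((520,1000,3),np.uint8); im[:a.shape[0],:560]=a; im[:513,560:]=b
cv2.imwrite("pics/c1.png",cv2.resize(im,(800,416)))
E
```

```text
t 2.7 tcp [562.9 353.  329.2] y [ 1.    -0.014 -0.001] z [-0.001 -0.001 -1.   ] q [ 0.49  0.63  1.4  -0.    1.11  0.5 ] F [-0.4 -0.2  0.4] gap 42.6 gf 0.0
[[0.0005, -0.0004, 0.0175], [-0.0, 0.0, -0.0]]
```

View pics/c1.png

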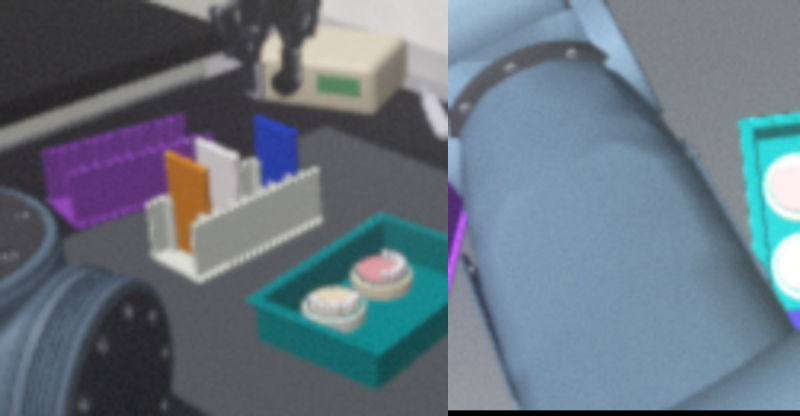

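The fingers hang straight above the blue slab in the side view (tips at about crop px 270,90, slab top at 275,125). The arm hides the rack in the top view.

Emit:
step_arm([
  [[0.0005,-0.0004,0.0175],[0,0,0]],
  [[0.0005,-0.0004,0.0175],[0,0,0]],
  [[0.0005,-0.0004,0.0175],[0,0,0]],
  [[0.0005,-0.0004,0.0175],[0,0,0]],
  [[0,0,0],[0,0,0]],
])

```text
time: 3.42
ee_pos: [559.7, 357.0, 257.9]
eef_rot: [0.711, 0.704, -0.001, -0.0]
force: [0.2, -0.1, -0.0]
finger_gap: 42.8
grip_force: 0.0
```

Emit:
step_arm([
  [[0,0,0],[0,0,0]],
  [[0,0,0],[0,0,0]],
  [[0,0,0],[0,0,0]],
  [[0,0,0],[0,0,0]],
  [[0,0,0],[0,0,0]],
  [[0,0,0],[0,0,0]],
], fingers=0, newtons=40)

```text
time: 4.18
ee_pos: [561.2, 357.0, 261.0]
eef_rot: [0.711, 0.704, 0.002, 0.001]
force: [7.9, 0.1, -3.2]
finger_gap: 7.8
grip_force: 38.7
```

Emit:
step_arm([
  [[0,0.003,0],[0,0,0]],
  [[0,0,0],[0,0,0]],
  [[0,0,0],[0,0,0]],
])

```text
time: 4.55
ee_pos: [563.2, 357.2, 260.8]
eef_rot: [0.711, 0.703, 0.001, 0.0]
force: [-0.7, -0.7, 5.1]
finger_gap: 6.9
grip_force: 40.1
```

Emit:
step_arm([
  [[0,0,-0.005],[0,0,0]],
  [[0,0,-0.012],[0,0,0]],
  [[0,0,-0.018],[0,0,0]],
  [[0,0,-0.018],[0,0,0]],
  [[0,0,-0.018],[0,0,0]],
  [[0,0,-0.018],[0,0,0]],
  [[0,0,-0.018],[0,0,0]],
  [[0,0,-0.005],[0,0,0]],
  [[0,0,0],[0,0,0]],
  [[0,0,0],[0,0,0]],
])

```text
time: 5.8
ee_pos: [563.0, 357.0, 371.1]
eef_rot: [0.711, 0.703, -0.001, -0.0]
force: [-0.3, 0.8, -1.8]
finger_gap: 7.1
grip_force: 39.4
```

```bash
cat >> h.py <<'E'
th=np.radians(43); D=43.
pan=pickle.load(open("fit.pkl","rb"))[0][0]
px=np.array([np.cos(pan[2]),np.sin(pan[2]),0]); py=np.array([-np.sin(pan[2]),np.cos(pan[2]),0]); up=np.array([0,0,1.])
rim=np.array([pan[0],pan[1],46])+78*px
sz=-px*np.sin(th)+up*np.cos(th); nu=px*np.cos(th)+up*np.sin(th)
foot=rim-46*up+D*px+4*nu   # slab origin when leaning
E
python3 - <<'E'
from h import *
from plant import arm
s=arm.get_state(); show(s)
R=axes(nu,-sz)   # y heading toward pan x
top=257.9 # TCP above foot: foot z 6 when TCP ~261 -> 255 along the slab
p=foot+255*sz
print("rim",rim,"lean tcp",p, "det", np.linalg.det(R.as_matrix()))
pre=p+nu*35+up*30
print("pre",pre.round(1),plan(s,pre,R,12))
p1=[480,230,380]; print("mid",plan(s,p1,down(-1.457),11))
E
```

```text
t 5.8 tcp [563.  357.  371.1] y [ 1.    -0.01  -0.001] z [-0.001 -0.001 -1.   ] q [ 0.5   0.6   1.35 -0.    1.19  0.51] F [-0.3  0.8 -1.8] gap 7.1 gf 39.4
rim [499.85264123  62.06456934  46.        ] lean tcp [485.28806597 189.21731273 189.22318735] det 1.0000000000000002
pre [488.2 163.8 243.1] [[-0.0157, 0.0013, 0.0138], [-0.0081, -0.0072, 0.0182]]
mid [[-0.015, 0.0013, -0.0008], [-0.0, 0.0, 0.0209]]
```

Emit:
step_arm([
  [[-0.015,0.0013,-0.0008],[0,0,0.0209]],
  [[-0.015,0.0013,-0.0008],[0,0,0.0209]],
  [[-0.015,0.0013,-0.0008],[0,0,0.0209]],
  [[-0.015,0.0013,-0.0008],[0,0,0.0209]],
  [[-0.015,0.0013,-0.0008],[0,0,0.0209]],
  [[-0.015,0.0013,-0.0008],[0,0,0.0209]],
  [[-0.015,0.0013,-0.0008],[0,0,0.0209]],
  [[-0.015,0.0013,-0.0008],[0,0,0.0209]],
  [[-0.015,0.0013,-0.0008],[0,0,0.0209]],
  [[-0.015,0.0013,-0.0008],[0,0,0.0209]],
  [[-0.015,0.0013,-0.0008],[0,0,0.0209]],
  [[0,0,0],[0,0,0]],
])

```text
time: 7.3
ee_pos: [479.5, 230.0, 380.4]
eef_rot: [0.998, 0.058, -0.0, 0.0]
force: [0.5, -0.1, -1.8]
finger_gap: 7.5
grip_force: 39.4
```

```bash
python3 - <<'E'
from h import *
from plant import arm
s=arm.get_state(); show(s)
print(plan(s,foot+255*sz+nu*35+up*30,axes(nu,-sz),10))
E
```

```text
t 7.3 tcp [479.5 230.  380.4] y [ 0.117 -0.993  0.   ] z [-0.001 -0.    -1.   ] q [ 0.36  0.35  1.72 -0.    1.07  1.81] F [ 0.5 -0.1 -1.8] gap 7.5 gf 39.4
[[0.0001, 0.0018, 0.0155], [-0.0119, -0.0, 0.0]]
```

Emit:
step_arm([
  [[0.0001,0.0018,0.0155],[-0.0119,0,0]],
  [[0.0001,0.0018,0.0155],[-0.0119,0,0]],
  [[0.0001,0.0018,0.0155],[-0.0119,0,0]],
  [[0.0001,0.0018,0.0155],[-0.0119,0,0]],
  [[0.0001,0.0018,0.0155],[-0.0119,0,0]],
  [[0.0001,0.0018,0.0155],[-0.0119,0,0]],
  [[0.0001,0.0018,0.0155],[-0.0119,0,0]],
  [[0.0001,0.0018,0.0155],[-0.0119,0,0]],
  [[0.0001,0.0018,0.0155],[-0.0119,0,0]],
  [[0.0001,0.0018,0.0155],[-0.0119,0,0]],
  [[0,0,0],[0,0,0]],
  [[0,0,0],[0,0,0]],
])

```text
time: 8.8
ee_pos: [489.0, 164.5, 243.7]
eef_rot: [0.93, 0.055, 0.021, 0.364]
force: [-0.1, 0.2, -1.4]
finger_gap: 7.4
grip_force: 39.5
```

```bash
python3 - <<'E'
from h import *
from plant import arm
s=arm.get_state(); show(s)
R=axes(nu,-sz)
g=foot+255*sz+nu*3+up*3
print("near target",g.round(1),plan(s,g,R,6))
a=arm.camera("side");b=arm.camera("top"); cv2.imwrite("pics/c2.png",np.hstack([cv2.resize(a["pixels"][130:270,240:400],None,fx=2.5,fy=2.5),cv2.resize(b["pixels"][110:250,260:420],None,fx=2.5,fy=2.5)])[:,:,::-1])
# slab-mid prediction now and blue pixels
Rt=Rn.from_quat(s["eef_rot"]).as_matrix()
C=[s["ee_pos"]+Rt@np.array([x,y,z]) for x in(-30,30) for y in(-4,4) for z in(145,255)]
for n,c in(("side",a),("top",b)):
    h=cv2.cvtColor(c["pixels"],cv2.COLOR_RGB2HSV).astype(int); m=((h[...,0]>106)&(h[...,0]<128)&(h[...,1]>110)).astype(np.uint8)
    q=proj(C,c); q0=q.min(0)-8; q1=q.max(0)+8; print(n,"pred",q.min(0).round(1),q.max(0).round(1))
    k=np.zeros_like(m); k[int(q0[1]):int(q1[1]),int(q0[0]):int(q1[0])]=1; ys,xs=np.nonzero(m&k); print("seen",xs.min(),ys.min(),xs.max(),ys.max())
E
```

```text
t 8.8 tcp [489.  164.5 243.7] y [ 0.086 -0.73   0.679] z [ 0.079 -0.674 -0.735] q [ 0.35  0.59  1.83 -0.83  1.11  2.33] F [-0.1  0.2 -1.4] gap 7.4 gf 39.5
near target [485.5 187.  194.3] [[-0.0001, -0.0084, 0.0035], [-0.0001, -0.0, 0.0001]]
side pred [331.4 181.5] [366.  223.5]
seen 332 183 365 223
top pred [338.5 180.7] [371.5 208.3]
seen 341 184 371 209
```

View pics/c2.png

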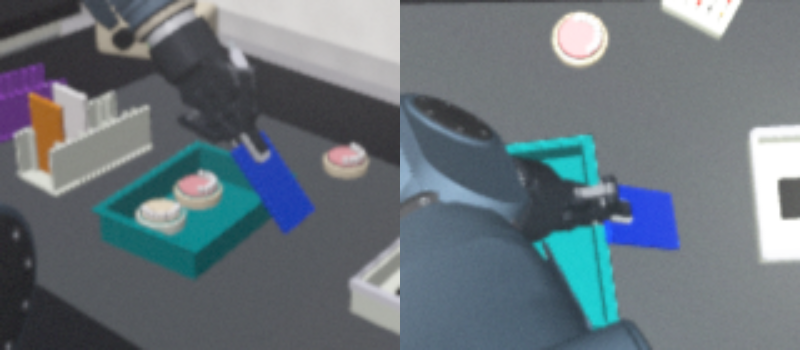

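The slab is held tilted above the bench beside the pan's right rim (side crop px 235-312, 130-232). Its outline matches the predicted pose to within about 3 px.

Emit:
step_arm([
  [[0,-0.0084,0.0035],[0,0,0]],
  [[0,-0.0084,0.0035],[0,0,0]],
  [[0,-0.0084,0.0035],[0,0,0]],
  [[0,-0.0084,0.0035],[0,0,0]],
  [[0,-0.0084,0.0035],[0,0,0]],
  [[0,-0.0084,0.0035],[0,0,0]],
  [[0,0,0],[0,0,0]],
  [[0,0,0],[0,0,0]],
])

```text
time: 9.9
ee_pos: [486.0, 186.6, 194.0]
eef_rot: [0.929, 0.054, 0.021, 0.365]
force: [0.8, 0.5, -1.6]
finger_gap: 7.2
grip_force: 39.4
```

Emit:
step_arm([
  [[0,-0.0004,0.0004],[0,0,0]],
  [[0,-0.0004,0.0004],[0,0,0]],
  [[0,-0.0004,0.0004],[0,0,0]],
  [[0,-0.0004,0.0004],[0,0,0]],
  [[0,0,0],[0,0,0]],
])

```text
time: 10.52
ee_pos: [485.9, 186.7, 191.6]
eef_rot: [0.929, 0.054, 0.021, 0.365]
force: [-0.6, -0.1, -2.0]
finger_gap: 7.4
grip_force: 39.4
```

Emit:
step_arm([
  [[0,-0.0004,0.0004],[0,0,0]],
  [[0,-0.0004,0.0004],[0,0,0]],
  [[0,-0.0004,0.0004],[0,0,0]],
  [[0,-0.0004,0.0004],[0,0,0]],
  [[0,0,0],[0,0,0]],
])

```text
time: 11.15
ee_pos: [485.9, 186.8, 189.3]
eef_rot: [0.929, 0.054, 0.021, 0.365]
force: [-0.1, -0.8, -1.5]
finger_gap: 7.5
grip_force: 39.4
```

Emit:
step_arm([
  [[0,-0.0004,0.0004],[0,0,0]],
  [[0,-0.0004,0.0004],[0,0,0]],
  [[0,-0.0004,0.0004],[0,0,0]],
  [[0,-0.0004,0.0004],[0,0,0]],
  [[0,0,0],[0,0,0]],
])

```text
time: 11.78
ee_pos: [486.1, 187.4, 188.2]
eef_rot: [0.929, 0.054, 0.022, 0.365]
force: [-4.1, 6.9, 13.1]
finger_gap: 7.3
grip_force: 42.0
```

Emit:
step_arm([
  [[0,-0.0007,-0.0005],[0,0,0]],
  [[0,-0.0005,-0.0002],[0,0,0]],
  [[0,0,0],[0,0,0]],
  [[0,0,0],[0,0,0]],
])

```text
time: 12.28
ee_pos: [486.1, 188.0, 187.8]
eef_rot: [0.929, 0.054, 0.021, 0.366]
force: [-1.0, -0.7, 10.6]
finger_gap: 7.6
grip_force: 41.0
```

Foot is on the bench and the face is close to the rim; open slightly.

Emit:
step_arm([
  [[0,0,0],[0,0,0]],
  [[0,0,0],[0,0,0]],
  [[0,0,0],[0,0,0]],
  [[0,0,0],[0,0,0]],
], fingers=0.25)

```text
time: 12.78
ee_pos: [485.7, 188.3, 186.7]
eef_rot: [0.929, 0.054, 0.021, 0.365]
force: [0.2, -0.8, -0.6]
finger_gap: 21.4
grip_force: 0.0
```

```bash
python3 - <<'E'
from h import *
from plant import arm
s=arm.get_state(); show(s)
a=arm.camera("side");b=arm.camera("top"); cv2.imwrite("pics/c3.png",np.hstack([cv2.resize(a["pixels"][150:250,280:400],None,fx=3.3,fy=3.3),cv2.resize(b["pixels"][150:250,280:400],None,fx=3.3,fy=3.3)])[:,:,::-1])
E
```

```text
t 12.78 tcp [485.7 188.3 186.7] y [ 0.085 -0.728  0.68 ] z [ 0.079 -0.675 -0.733] q [ 0.4   0.7   1.81 -0.84  1.07  2.44] F [ 0.2 -0.8 -0.6] gap 21.4 gf 0.0
```

View pics/c3.png

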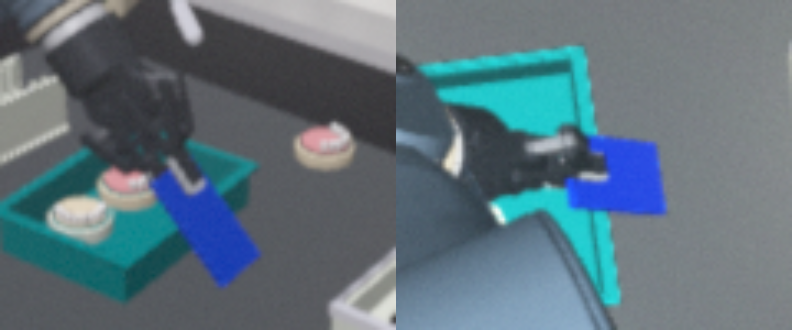

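The slab rests with its foot on the bench and its upper part on the rim (side crop px 155-258, 165-287), with the fingers open around the top end.

Emit:
step_arm([
  [[0,0,-0.005],[0,0,0]],
  [[0,0,-0.015],[0,0,0]],
  [[0,0,-0.02],[0,0,0]],
  [[0,0,-0.025],[0,0,0]],
  [[0,0,-0.025],[0,0,0]],
  [[0,0,-0.025],[0,0,0]],
  [[0,0,0],[0,0,0]],
])

```text
time: 13.75
ee_pos: [476.6, 267.4, 273.0]
eef_rot: [0.93, 0.054, 0.023, 0.364]
force: [-0.0, -0.8, 0.1]
finger_gap: 21.6
grip_force: 0.0
```

```bash
python3 - <<'E'
from h import *
from plant import arm
s=arm.get_state(); show(s)
print("to mid",plan(s,[490,110,340],down(.114),11))
a=arm.camera("side");b=arm.camera("top")
obs=[]
for n,c in(("side",a),("top",b)):
    h=cv2.cvtColor(c["pixels"],cv2.COLOR_RGB2HSV).astype(int); m=((h[...,0]>106)&(h[...,0]<128)&(h[...,1]>110)).astype(np.uint8)
    C=[foot+x*py+y*nu+z*sz for x in(-30,30) for y in(-4,4) for z in(0,110)]
    q=proj(C,c); print(n,"pred",q.min(0).round(1),q.max(0).round(1)); k=np.zeros_like(m); q0=(q.min(0)-8).astype(int);q1=(q.max(0)+8).astype(int); k[q0[1]:q1[1],q0[0]:q1[0]]=1
    ys,xs=np.nonzero(m&k); print("seen",xs.min(),ys.min(),xs.max(),ys.max()); obs.append((hullmask(grow(np.c_[xs,ys])),c))
# fit: shift along px, py, tilt, yaw
def corners(v):
    t=v[2]; ax=Rn.from_rotvec([0,0,v[3]]).as_matrix(); X=ax@px; Y=ax@py
    z=-X*np.sin(t)+up*np.cos(t); n=X*np.cos(t)+up*np.sin(t); f=rim-46*up+(D+v[0])*px+v[1]*py+4*n
    return f,Y,n,z
def f(v):
    F,Y,n,z=corners(v); P=[F+x*Y+y*n+w*z for x in(-30,30) for y in(-4,4) for w in(0,110)]
    return sum((hullmask(proj(P,c))^m).sum()/m.sum() for m,c in obs)
v0=np.array([0,0,th,0]); r=minimize(f,v0,method="Nelder-Mead",options=dict(initial_simplex=[v0]+[v0+d for d in np.diag([6,6,.08,.08])],xatol=.02,fatol=1e-5,maxiter=300))
print("fit",r.x,np.degrees(r.x[2]),r.fun,f(v0)); np.save("lean.npy",r.x)
E
```

```text
t 13.75 tcp [476.6 267.4 273. ] y [ 0.084 -0.729  0.679] z [ 0.082 -0.674 -0.734] q [ 0.53  0.59  1.71 -0.71  1.28  2.35] F [-0.  -0.8  0.1] gap 21.6 gf 0.0
to mid [[-0.0119, 0.013, 0.0001], [0.0085, 0.0084, -0.0215]]
side pred [324.1 195.6] [357.9 236.5]
seen 326 197 358 236
top pred [328.3 187.9] [360.5 213.9]
seen 330 190 361 214
fit [ 4.25600974 -3.43951021  0.77532549 -0.02666678] 44.4228784977408 0.13633456985347006 0.24965306365282025
```

```bash
cat >> h.py <<'E'
th2=np.radians(44.2); sz2=-px*np.sin(th2)+up*np.cos(th2); nu2=px*np.cos(th2)+up*np.sin(th2)
foot2=rim-46*up+45*px+4*nu2-1*py
P2=foot2+46*sz2
E
python3 - <<'E'
from h import *
from plant import arm
s=arm.get_state(); print(plan(s,[490,40,340],down(.114),11))
R=axes(py,-nu2); print("P2",P2,"grasp tcp",P2+156*nu2, "pre",P2+216*nu2)
s2=dict(ee_pos=np.array([490,40,340.]),eef_rot=down(.114).as_quat()); print(plan(s2,P2+216*nu2,R,7))
E
```

```text
[[-0.017, 0.0172, 0.0023], [0.0085, 0.0084, -0.0215]]
P2 [500.65695253  46.25535069  35.76654836] grasp tcp [513.38410311 -64.85617049 144.52430441] pre [ 518.27916103 -107.59137094  186.35421058]
[[-0.0283, 0.0016, 0.0138], [0.0, 0.0182, -0.0]]
```

Emit:
step_arm([
  [[-0.017,0.0172,0.0023],[0.0085,0.0084,-0.0215]],
  [[-0.017,0.0172,0.0023],[0.0085,0.0084,-0.0215]],
  [[-0.017,0.0172,0.0023],[0.0085,0.0084,-0.0215]],
  [[-0.017,0.0172,0.0023],[0.0085,0.0084,-0.0215]],
  [[-0.017,0.0172,0.0023],[0.0085,0.0084,-0.0215]],
  [[-0.017,0.0172,0.0023],[0.0085,0.0084,-0.0215]],
  [[-0.017,0.0172,0.0023],[0.0085,0.0084,-0.0215]],
  [[-0.017,0.0172,0.0023],[0.0085,0.0084,-0.0215]],
  [[-0.017,0.0172,0.0023],[0.0085,0.0084,-0.0215]],
  [[-0.017,0.0172,0.0023],[0.0085,0.0084,-0.0215]],
  [[-0.017,0.0172,0.0023],[0.0085,0.0084,-0.0215]],
  [[0,0,0],[0,0,0]],
])

```text
time: 15.35
ee_pos: [488.8, 39.3, 339.4]
eef_rot: [0.67, 0.742, -0.002, 0.001]
force: [0.0, 0.2, -0.5]
finger_gap: 21.6
grip_force: 0.0
```

```bash
python3 - <<'E'
from h import *
from plant import arm
s=arm.get_state(); show(s); print(plan(s,P2+216*nu2,axes(py,-nu2),8))
E
```

```text
t 15.35 tcp [488.8  39.3 339.4] y [ 0.995  0.101 -0.002] z [-0.001 -0.003 -1.   ] q [-0.01  0.33  1.87 -0.    0.95 -0.11] F [ 0.   0.2 -0.5] gap 21.6 gf 0.0
[[-0.0247, 0.0018, 0.0119], [0.0001, 0.016, -0.0003]]
```

Emit:
step_arm([
  [[-0.0247,0.0018,0.0119],[0.0001,0.016,-0.0003]],
  [[-0.0247,0.0018,0.0119],[0.0001,0.016,-0.0003]],
  [[-0.0247,0.0018,0.0119],[0.0001,0.016,-0.0003]],
  [[-0.0247,0.0018,0.0119],[0.0001,0.016,-0.0003]],
  [[-0.0247,0.0018,0.0119],[0.0001,0.016,-0.0003]],
  [[-0.0247,0.0018,0.0119],[0.0001,0.016,-0.0003]],
  [[-0.0247,0.0018,0.0119],[0.0001,0.016,-0.0003]],
  [[-0.0247,0.0018,0.0119],[0.0001,0.016,-0.0003]],
  [[0,0,0],[0,0,0]],
  [[0,0,0],[0,0,0]],
], fingers=1)

```text
time: 16.6
ee_pos: [518.7, -105.3, 187.9]
eef_rot: [0.612, 0.689, 0.258, -0.291]
force: [-0.0, -0.4, 0.2]
finger_gap: 85.6
grip_force: 0.0
```

```bash
python3 - <<'E'
from h import *
from plant import arm
s=arm.get_state(); show(s); print(plan(s,P2+156*nu2,axes(py,-nu2),5))
a=arm.camera("side");b=arm.camera("top"); cv2.imwrite("pics/c4.png",np.hstack([cv2.resize(a["pixels"][140:260,290:410],None,fx=3.3,fy=3.3),cv2.resize(b["pixels"][130:250,290:410],None,fx=3.3,fy=3.3)])[:,:,::-1])
E
```

```text
t 16.6 tcp [ 518.7 -105.3  187.9] y [ 0.993  0.119 -0.001] z [-0.086  0.711 -0.698] q [-0.4   0.72  1.78  0.73  1.22 -0.98] F [-0.  -0.4  0.2] gap 85.6 gf 0.0
[[-0.0005, -0.0001, 0.0119], [-0.0001, 0.0, 0.0001]]
```

View pics/c4.png

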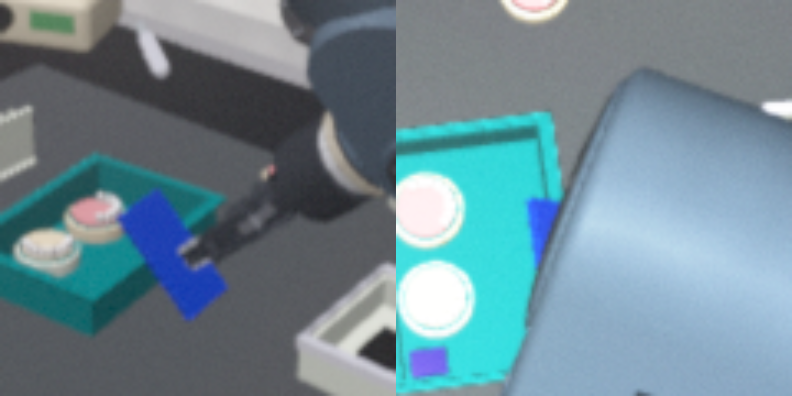

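The slab still leans as placed, and the open gripper is square to its face on the right-hand side (side crop: tip at px ~190,255).

Emit:
step_arm([
  [[-0.0005,-0.0001,0.012],[0,0,0]],
  [[-0.0005,-0.0001,0.012],[0,0,0]],
  [[-0.0005,-0.0001,0.012],[0,0,0]],
  [[-0.0005,-0.0001,0.012],[0,0,0]],
  [[-0.0005,-0.0001,0.011],[0,0,0]],
  [[0,0,0],[0,0,0]],
  [[0,0,0],[0,0,0]],
])

```text
time: 17.58
ee_pos: [513.8, -65.8, 144.6]
eef_rot: [0.611, 0.689, 0.259, -0.291]
force: [-0.3, 0.5, -0.4]
finger_gap: 85.3
grip_force: 0.0
```

```bash
python3 - <<'E'
from h import *
from plant import arm
s=arm.get_state(); show(s); print((P2+156*nu2).round(1)); print(plan(s,P2+156*nu2,axes(py,-nu2),1))
a=arm.camera("side"); cv2.imwrite("pics/c5.png",cv2.resize(a["pixels"][180:250,310:390],None,fx=7,fy=7)[:,:,::-1])
E
```

```text
t 17.57 tcp [513.8 -65.8 144.6] y [0.993 0.119 0.001] z [-0.085  0.713 -0.696] q [-0.33  0.78  1.81  0.8   1.12 -1.03] F [-0.3  0.5 -0.4] gap 85.3 gf 0.0
[513.4 -64.9 144.5]
[[0.0006, -0.0003, 0.0007], [-0.0005, -0.0003, 0.0007]]
```

View pics/c5.png

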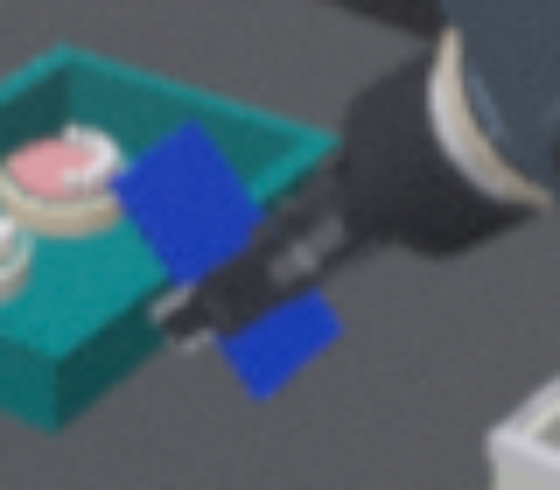

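The near finger stands beside the slab's near long edge, slightly below mid-length, with its tip at about crop px (170,315). Closing now.

Emit:
step_arm([
  [[0,0,0],[0,0,0]],
  [[0,0,0],[0,0,0]],
  [[0,0,0],[0,0,0]],
  [[0,0,0],[0,0,0]],
  [[0,0,0],[0,0,0]],
], fingers=0.5, newtons=50)

```text
time: 18.25
ee_pos: [513.8, -66.0, 144.8]
eef_rot: [0.611, 0.689, 0.259, -0.291]
force: [-1.7, -5.1, 6.0]
finger_gap: 58.5
grip_force: 52.3
```

Emit:
step_arm([
  [[0,0,-0.003],[0,0,0]],
  [[0,0,-0.006],[0,0,0]],
  [[0,0,-0.01],[0,0,0]],
  [[0,0,-0.012],[0,0,0]],
  [[0.007,0,-0.01],[0,0,0]],
  [[0.01,0,-0.01],[0,0,0]],
  [[0.01,0,-0.01],[0,0,0]],
  [[0.01,0,-0.01],[0,0,0]],
  [[0,0,0],[0,0,0]],
])

```text
time: 19.38
ee_pos: [516.8, -90.7, 221.6]
eef_rot: [0.611, 0.689, 0.259, -0.291]
force: [-0.2, 0.7, -2.3]
finger_gap: 58.5
grip_force: 53.8
```

```bash
python3 - <<'E'
from h import *
from plant import arm
s=arm.get_state(); show(s); print(plan(s,[544.4,-185.6,250],down(.038),9))
E
```

```text
t 19.38 tcp [516.8 -90.7 221.6] y [0.993 0.119 0.002] z [-0.084  0.713 -0.696] q [-0.37  0.65  1.79  0.73  1.25 -0.93] F [-0.2  0.7 -2.3] gap 58.5 gf 53.8
[[-0.0086, 0.0021, -0.0077], [-0.0005, -0.0141, 0.0014]]
```

Emit:
step_arm([
  [[-0.0086,0.0021,-0.0077],[-0.0005,-0.0141,0.0014]],
  [[-0.0086,0.0021,-0.0077],[-0.0005,-0.0141,0.0014]],
  [[-0.0086,0.0021,-0.0077],[-0.0005,-0.0141,0.0014]],
  [[-0.0086,0.0021,-0.0077],[-0.0005,-0.0141,0.0014]],
  [[-0.0086,0.0021,-0.0077],[-0.0005,-0.0141,0.0014]],
  [[-0.0086,0.0021,-0.0077],[-0.0005,-0.0141,0.0014]],
  [[-0.0086,0.0021,-0.0077],[-0.0005,-0.0141,0.0014]],
  [[-0.0086,0.0021,-0.0077],[-0.0005,-0.0141,0.0014]],
  [[-0.0086,0.0021,-0.0077],[-0.0005,-0.0141,0.0014]],
  [[0,0,0],[0,0,0]],
  [[0,0,0],[0,0,0]],
])

```text
time: 20.75
ee_pos: [543.7, -185.5, 248.0]
eef_rot: [0.694, 0.72, 0.0, -0.004]
force: [-0.0, 0.2, -1.7]
finger_gap: 58.3
grip_force: 53.9
```

```bash
cat > slabfit.py <<'E'
from h import *
from plant import arm
def run(zmid,tag):
    s=arm.get_state(); show(s)
    R=Rn.from_quat(s["eef_rot"]).as_matrix(); a=arm.camera("side");b=arm.camera("top")
    for n,c in(("side",a),("top",b)):
        h=cv2.cvtColor(c["pixels"],cv2.COLOR_RGB2HSV).astype(int); m=((h[...,0]>106)&(h[...,0]<128)&(h[...,1]>110))
        C=[s["ee_pos"]+R@np.array([9.6+x,y,s["ee_pos"][2]-zmid+z]) for x in(-55,55) for y in(-30,30) for z in(-4,4)]
        q=proj(C,c); print(n,"pred",q.min(0).round(1),q.max(0).round(1))
        ys,xs=np.nonzero(m); k=(xs>q[:,0].min()-10)&(xs<q[:,0].max()+10)&(ys>q[:,1].min()-10)&(ys<q[:,1].max()+10)
        if k.any(): print("seen",xs[k].min(),ys[k].min(),xs[k].max(),ys[k].max())
    cv2.imwrite(f"pics/{tag}.png",np.hstack([cv2.resize(a["pixels"][195:310,370:520],None,fx=2.6,fy=2.6),cv2.resize(b["pixels"][130:245,390:540],None,fx=2.6,fy=2.6)])[:,:,::-1])
    return s
E
python3 - <<'E'
from slabfit import *
s=run(94,"c6"); print(plan(s,[544.4,-185.6,186],down(.038),6))
E
```

```text
t 20.75 tcp [ 543.7 -185.5  248. ] y [ 0.999  0.038 -0.005] z [-0.006  0.006 -1.   ] q [-0.41  0.6   1.7   0.    0.85 -0.45] F [-0.   0.2 -1.7] gap 58.3 gf 53.9
side pred [395.1 211. ] [444.9 238.5]
seen 396 213 445 238
top pred [412.5 166.6] [459.1 192.4]
seen 414 171 436 194
[[-0.0001, 0.0002, 0.0103], [-0.0001, -0.0002, -0.0]]
```

View pics/c6.png

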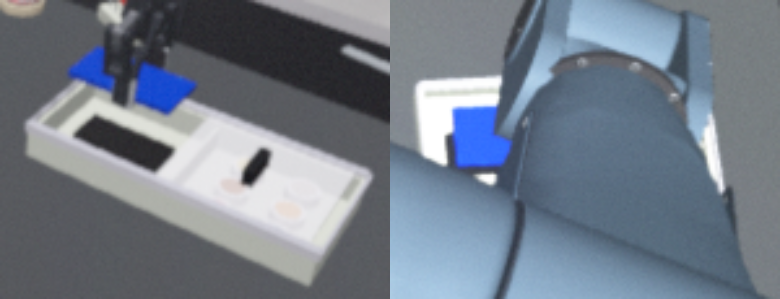

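The slab is held flat above the bay, length along the box (side crop px 70-195, 50-110), and the predicted and seen outlines agree to about 1-2 px. Lowering now.

Emit:
step_arm([
  [[-0.0001,0.0002,0.0103],[0,-0.0002,0]],
  [[-0.0001,0.0002,0.0103],[0,-0.0002,0]],
  [[-0.0001,0.0002,0.0103],[0,-0.0002,0]],
  [[-0.0001,0.0002,0.0103],[0,-0.0002,0]],
  [[-0.0001,0.0002,0.0103],[0,-0.0002,0]],
  [[-0.0001,0.0002,0.0103],[0,-0.0002,0]],
  [[0,0,0],[0,0,0]],
  [[0,0,0],[0,0,0]],
])

```text
time: 21.85
ee_pos: [545.0, -186.5, 187.0]
eef_rot: [0.694, 0.72, -0.003, 0.0]
force: [-0.1, 0.3, -1.7]
finger_gap: 58.7
grip_force: 54.1
```

Emit:
step_arm([
  [[0,0,0.002],[0,0,0]],
  [[0,0,0.002],[0,0,0]],
  [[0,0,0.001],[0,0,0]],
  [[0,0,0.001],[0,0,0]],
  [[0,0,0],[0,0,0]],
  [[0,0,0],[0,0,0]],
])

```text
time: 22.6
ee_pos: [544.9, -186.5, 180.9]
eef_rot: [0.694, 0.72, -0.003, 0.0]
force: [0.8, -0.6, -1.4]
finger_gap: 58.8
grip_force: 54.1
```

Emit:
step_arm([
  [[0,0,0.001],[0,0,0]],
  [[0,0,0.001],[0,0,0]],
  [[0,0,0.001],[0,0,0]],
  [[0,0,0],[0,0,0]],
  [[0,0,0],[0,0,0]],
])

```text
time: 23.22
ee_pos: [544.9, -186.5, 177.8]
eef_rot: [0.694, 0.72, -0.003, 0.0]
force: [-0.1, -1.0, -1.4]
finger_gap: 59.1
grip_force: 54.1
```

Emit:
step_arm([
  [[0,0,0.001],[0,0,0]],
  [[0,0,0],[0,0,0]],
  [[0,0,0],[0,0,0]],
])

```text
time: 23.6
ee_pos: [544.9, -186.6, 176.9]
eef_rot: [0.694, 0.72, -0.003, 0.0]
force: [-1.5, -0.9, 0.8]
finger_gap: 58.6
grip_force: 54.4
```

Emit:
step_arm([
  [[0,0,0.0008],[0,0,0]],
  [[0,0,0],[0,0,0]],
  [[0,0,0],[0,0,0]],
])

```text
time: 23.98
ee_pos: [544.9, -186.6, 176.6]
eef_rot: [0.694, 0.72, -0.003, 0.0]
force: [-3.7, 0.4, 8.5]
finger_gap: 58.7
grip_force: 55.1
```

Emit:
step_arm([
  [[0,0,0],[0,0,0]],
  [[0,0,0],[0,0,0]],
  [[0,0,0],[0,0,0]],
  [[0,0,0],[0,0,0]],
], fingers=0.88)

```text
time: 24.48
ee_pos: [544.9, -186.5, 175.9]
eef_rot: [0.694, 0.72, -0.003, 0.0]
force: [0.6, -0.2, 0.6]
finger_gap: 75.1
grip_force: 0.0
```

Emit:
step_arm([
  [[0,0,-0.004],[0,0,0]],
  [[0,0,-0.01],[0,0,0]],
  [[0,0,-0.02],[0,0,0]],
  [[0,0,-0.03],[0,0,0]],
  [[0,0,-0.03],[0,0,0]],
  [[0,0,0],[0,0,0]],
  [[0,0,0],[0,0,0]],
])

```text
time: 25.35
ee_pos: [545.0, -186.0, 270.3]
eef_rot: [0.694, 0.72, -0.003, 0.0]
force: [0.2, -0.2, -0.4]
finger_gap: 75.1
grip_force: 0.0
```

```bash
python3 - <<'E'
from slabfit import *
s=run(20,"c7")
# above handle: grip along box x, heading -1.533
print(plan(s,[548,-311.5,265],down(-1.533),11))
E
```

```text
t 25.35 tcp [ 545.  -186.   270.3] y [ 0.999  0.038 -0.004] z [-0.004 -0.004 -1.   ] q [-0.41  0.56  1.69 -0.01  0.89 -0.44] F [ 0.2 -0.2 -0.4] gap 75.1 gf 0.0
side pred [393.7 233.7] [441.7 262.1]
seen 396 235 440 260
top pred [408.  174.1] [451.8 198.6]
seen 410 177 438 198
[[-0.0097, 0.0082, 0.0005], [0.0, 0.0001, 0.0227]]
```

View pics/c7.png

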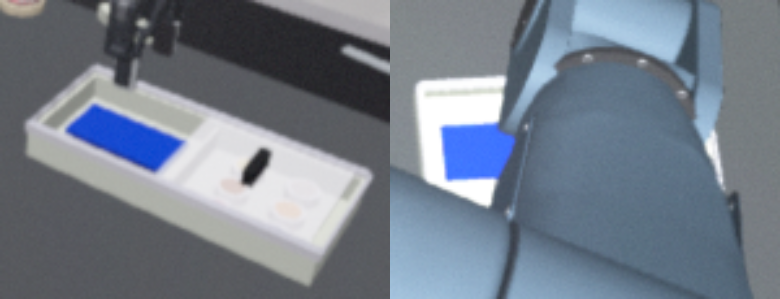

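The slab lies flat and centred on the seat (side crop px 65-185, 103-170). The cover handle is at about crop px (257,166).

Emit:
step_arm([
  [[-0.0097,0.0082,0.0005],[0,0,0.0227]],
  [[-0.0097,0.0082,0.0005],[0,0,0.0227]],
  [[-0.0097,0.0082,0.0005],[0,0,0.0227]],
  [[-0.0097,0.0082,0.0005],[0,0,0.0227]],
  [[-0.0097,0.0082,0.0005],[0,0,0.0227]],
  [[-0.0097,0.0082,0.0005],[0,0,0.0227]],
  [[-0.0097,0.0082,0.0005],[0,0,0.0227]],
  [[-0.0097,0.0082,0.0005],[0,0,0.0227]],
  [[-0.0097,0.0082,0.0005],[0,0,0.0227]],
  [[-0.0097,0.0082,0.0005],[0,0,0.0227]],
  [[-0.0097,0.0082,0.0005],[0,0,0.0227]],
  [[0,0,0],[0,0,0]],
], fingers=0.45, newtons=30)

```text
time: 26.95
ee_pos: [548.1, -312.4, 264.3]
eef_rot: [1.0, 0.02, -0.003, 0.002]
force: [-0.6, -0.1, 0.5]
finger_gap: 38.3
grip_force: 0.0
```

```bash
python3 - <<'E'
from h import *
from plant import arm
s=arm.get_state(); show(s); print(plan(s,[548,-311.5,217],down(-1.533),4))
E
```

```text
t 26.95 tcp [ 548.1 -312.4  264.3] y [ 0.039 -0.999  0.003] z [-0.005 -0.004 -1.   ] q [-0.59  0.66  1.54 -0.01  0.95  0.94] F [-0.6 -0.1  0.5] gap 38.3 gf 0.0
[[0.0, -0.0003, 0.0118], [0.0001, 0.0002, 0.0001]]
```

Emit:
step_arm([
  [[0,-0.0003,0.0118],[0,0,0]],
  [[0,-0.0003,0.0118],[0,0,0]],
  [[0,-0.0003,0.0118],[0,0,0]],
  [[0,-0.0003,0.0118],[0,0,0]],
  [[0,0,0],[0,0,0]],
  [[0,0,0],[0,0,0]],
])

```text
time: 27.7
ee_pos: [548.4, -311.1, 218.1]
eef_rot: [1.0, 0.02, -0.002, 0.002]
force: [0.2, 0.5, 0.4]
finger_gap: 38.5
grip_force: 0.0
```

Emit:
step_arm([
  [[0,0,0],[0,0,0]],
  [[0,0,0],[0,0,0]],
  [[0,0,0],[0,0,0]],
  [[0,0,0],[0,0,0]],
  [[0,0,0],[0,0,0]],
], fingers=0)

```text
time: 28.32
ee_pos: [548.4, -311.1, 218.4]
eef_rot: [1.0, 0.02, -0.002, 0.002]
force: [-1.2, 0.1, 6.3]
finger_gap: 10.5
grip_force: 34.2
```

Emit:
step_arm([
  [[0,-0.006,0],[0,0,0]],
  [[0,-0.012,0],[0,0,0]],
  [[0,-0.014,0],[0,0,0]],
  [[0,-0.014,0],[0,0,0]],
  [[0,-0.014,0],[0,0,0]],
  [[0,-0.014,0],[0,0,0]],
  [[0,-0.014,0],[0,0,0]],
  [[0,-0.014,0],[0,0,0]],
  [[0,-0.014,0],[0,0,0]],
  [[0,-0.01,0],[0,0,0]],
  [[0,-0.006,0],[0,0,0]],
  [[0,0,0],[0,0,0]],
])

```text
time: 29.82
ee_pos: [543.2, -178.7, 218.3]
eef_rot: [1.0, 0.02, -0.002, 0.002]
force: [-4.5, 0.6, 12.1]
finger_gap: 11.0
grip_force: 35.2
```

Emit:
step_arm([
  [[0,-0.003,0],[0,0,0]],
  [[0,-0.003,0],[0,0,0]],
  [[0,-0.003,0],[0,0,0]],
  [[0,-0.002,0],[0,0,0]],
  [[0,0,0],[0,0,0]],
  [[0,0,0],[0,0,0]],
])

```text
time: 30.58
ee_pos: [542.7, -173.7, 218.4]
eef_rot: [1.0, 0.02, -0.0, 0.008]
force: [-9.3, -53.7, 0.3]
finger_gap: 10.8
grip_force: 34.3
```

Emit:
step_arm([
  [[0,0.002,0],[0,0,0]],
  [[0,0.002,0],[0,0,0]],
  [[0,0,0],[0,0,0]],
  [[0,0,0],[0,0,0]],
])

```text
time: 31.08
ee_pos: [542.9, -174.9, 218.4]
eef_rot: [1.0, 0.02, -0.001, 0.005]
force: [-7.3, -26.3, 6.7]
finger_gap: 10.6
grip_force: 34.7
```

Emit:
step_arm([
  [[0,0,0],[0,0,0]],
  [[0,0,0],[0,0,0]],
  [[0,0,0],[0,0,0]],
  [[0,0,-0.01],[0,0,0]],
  [[0,0,-0.03],[0,0,0]],
  [[0,0,-0.03],[0,0,0]],
  [[0,0,-0.03],[0,0,0]],
  [[0,0,-0.03],[0,0,0]],
  [[0,0,0],[0,0,0]],
], fingers=0.4)

```text
time: 32.2
ee_pos: [543.6, -171.5, 350.0]
eef_rot: [1.0, 0.02, 0.0, 0.003]
force: [-0.0, 0.7, -0.2]
finger_gap: 34.0
grip_force: 0.0
```

```bash
python3 - <<'E'
from h import *
from plant import arm
s=arm.get_state(); show(s)
a=arm.camera("side"); cv2.imwrite("pics/c8.png",cv2.resize(a["pixels"][195:310,370:520],None,fx=5,fy=5)[:,:,::-1])
E
```

```text
t 32.2 tcp [ 543.6 -171.5  350. ] y [ 0.04  -0.999  0.006] z [ 0.    -0.006 -1.   ] q [-0.39  0.45  1.65 -0.01  1.04  1.15] F [-0.   0.7 -0.2] gap 34.0 gf 0.0
```

View pics/c8.png

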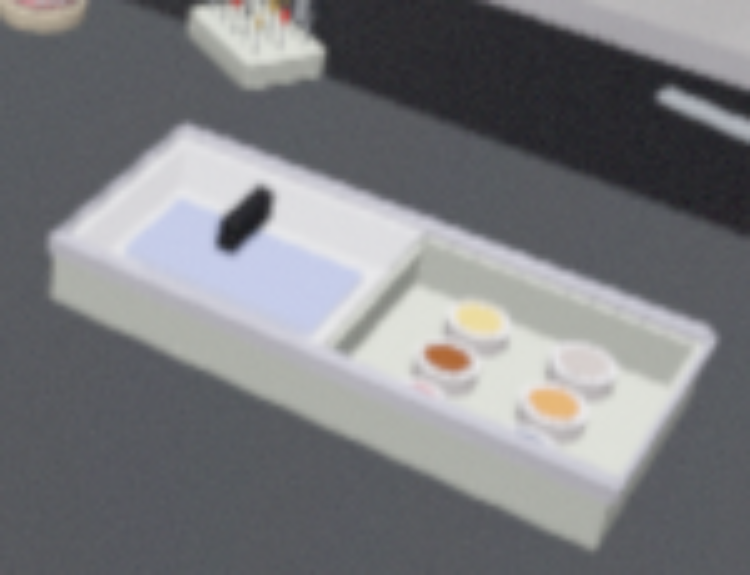

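The clear cover now lies over the bay, with the slab pale blue beneath it and the handle at side px ~(419,239). I'm checking the handle's travel numerically.

```bash
python3 - <<'E'
from h import *
from plant import arm
S0=pickle.load(open("side0.pkl","rb")); S1=arm.camera("side"); T1=arm.camera("top")
def hd(c,u,lim=110):
    g=cv2.cvtColor(c["pixels"],cv2.COLOR_RGB2GRAY).astype(int); m=np.zeros(g.shape,bool); m[u[1]-14:u[1]+15,u[0]-14:u[0]+15]=True
    ys,xs=np.nonzero(m&(g<lim)); return np.array([xs.mean(),ys.mean()]),len(xs)
for lim in(90,120):
    a,n0=hd(S0,(468,259),lim); b,n1=hd(S1,(419,239),lim); A,B=onz(a,S0,48),onz(b,S1,48); print(n0,n1,A.round(1),B.round(1),"travel",np.linalg.norm(A-B).round(1))
E
```

```text
80 67 [ 555.2 -311.3   48. ] [ 543.7 -177.    48. ] travel 134.8
101 103 [ 562.2 -310.8   48. ] [ 560.9 -175.1   48. ] travel 135.7
```

```bash
python3 - <<'E'
from h import *
S=pickle.load(open("side0.pkl","rb"))
for q in([547.1,-249,-1.533],[546,-248,-1.533]):
  for x in(-146,-142,-72,0,8,146):
    P=place([[x,-62,38],[x,62,38],[x,0,48]],q); print(x,((proj(P,S)-[370,195]+.5)*5).round(0).tolist())
E
```

```text
-146 [[62.0, 236.0], [179.0, 138.0], [125.0, 170.0]]
-142 [[69.0, 239.0], [185.0, 140.0], [131.0, 173.0]]
-72 [[185.0, 291.0], [297.0, 184.0], [246.0, 220.0]]
0 [[315.0, 349.0], [421.0, 233.0], [373.0, 273.0]]
8 [[330.0, 355.0], [435.0, 239.0], [388.0, 279.0]]
146 [[616.0, 482.0], [704.0, 345.0], [667.0, 394.0]]
-146 [[60.0, 236.0], [177.0, 138.0], [122.0, 170.0]]
-142 [[66.0, 239.0], [183.0, 140.0], [128.0, 173.0]]
-72 [[183.0, 291.0], [294.0, 185.0], [243.0, 220.0]]
0 [[312.0, 349.0], [418.0, 234.0], [370.0, 273.0]]
8 [[328.0, 355.0], [433.0, 239.0], [385.0, 279.0]]
146 [[613.0, 482.0], [701.0, 346.0], [664.0, 394.0]]
```

Emit:
step_arm([
  [[0,0.012,0],[0,0,0]],
  [[0,0.012,0],[0,0,0]],
  [[0,0.012,0.02],[0,0,0]],
  [[0,0,0.03],[0,0,0]],
  [[0,0,0.03],[0,0,0]],
  [[0,0,0.03],[0,0,0]],
  [[0,0,0.02],[0,0,0]],
  [[0,0,0],[0,0,0]],
  [[0,0,0],[0,0,0]],
], fingers=0)

```text
time: 33.48
ee_pos: [544.5, -208.4, 218.1]
eef_rot: [1.0, 0.02, -0.002, 0.002]
force: [0.2, -0.6, 0.0]
finger_gap: 0.1
grip_force: 0.0
```

Emit:
step_arm([
  [[0,-0.004,0],[0,0,0]],
  [[0,-0.004,0],[0,0,0]],
  [[0,-0.004,0],[0,0,0]],
  [[0,0,0],[0,0,0]],
  [[0,0,0],[0,0,0]],
])

```text
time: 34.1
ee_pos: [543.7, -196.0, 217.4]
eef_rot: [1.0, 0.02, -0.002, 0.002]
force: [-0.0, -0.6, 0.2]
finger_gap: 0.3
grip_force: 0.0
```

Emit:
step_arm([
  [[0,-0.002,0],[0,0,0]],
  [[0,-0.002,0],[0,0,0]],
  [[0,-0.002,0],[0,0,0]],
  [[0,0,0],[0,0,0]],
  [[0,0,0],[0,0,0]],
])

```text
time: 34.72
ee_pos: [543.5, -193.7, 217.6]
eef_rot: [1.0, 0.02, -0.001, 0.006]
force: [-4.0, -32.7, -7.7]
finger_gap: -0.1
grip_force: 16.7
```

Emit:
step_arm([
  [[0,-0.002,0],[0,0,0]],
  [[0,-0.001,0],[0,0,0]],
  [[0,0,0],[0,0,0]],
  [[0,0,0],[0,0,0]],
])

```text
time: 35.22
ee_pos: [543.3, -192.6, 217.7]
eef_rot: [1.0, 0.02, -0.0, 0.007]
force: [-4.7, -51.4, -10.8]
finger_gap: -0.0
grip_force: 25.4
```

Pushing with about 50 N doesn't move the cover, so it is on its stop. Backing off and lifting clear.

Emit:
step_arm([
  [[0,0.006,0],[0,0,0]],
  [[0,0.006,0],[0,0,0]],
  [[0,0.003,0],[0,0,0]],
  [[0,0,-0.02],[0,0,0]],
  [[0,0,-0.04],[0,0,0]],
  [[0,0,-0.04],[0,0,0]],
  [[0,0,-0.03],[0,0,0]],
  [[0,0,0],[0,0,0]],
  [[0,0,0],[0,0,0]],
])

```text
time: 36.35
ee_pos: [544.3, -201.2, 346.6]
eef_rot: [1.0, 0.02, -0.003, 0.002]
force: [0.5, 0.2, 0.5]
finger_gap: 0.1
grip_force: 0.0
```

```bash
python3 - <<'E'
from h import *
from plant import arm
show(arm.get_state()); print(arm.hand_in())
E
```

```text
t 36.35 tcp [ 544.3 -201.2  346.6] y [ 0.04  -0.999  0.003] z [-0.005 -0.004 -1.   ] q [-0.43  0.47  1.63 -0.01  1.05  1.1 ] F [0.5 0.2 0.5] gap 0.1 gf 0.0
the job is handed in; nothing more can be done
None
```

I handed the job in at 36 s without seeing a verdict: the blue slab was leaned on the pan rim and released, regripped, and laid flat on the seat, and the cover is shut against its stop.

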